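# Hang the glazier's tote level on the sprung pin

## Task

Hang the small three-pocket tote on the pin of the hanging post, by the one slot in its rail that makes it hang level with its load as it stands, well onto the pin, and let it hang there freely. Leave the brass weight and the jars in their pockets untouched, push only gently against the sprung pin (well under 20 N), do not bump the post, and do not disturb the other things on the bench.

Things in the scene. Friction and masses are not known exactly. Their poses are not given: they have to be found in the camera images.
- tote_mid (a point): Centre of the loose upright tote, 75 mm above its underside. Tote 50 (its x) by 150 (its y) by 150 mm tall, 0.29 kg empty. Its plywood tray, 35 mm high, has three pockets in a row along y, centres at y = -48, 0, +48 mm, floor 5 mm up. Axes as tote. Each pocket holds one thing, a brass weight or an empty jar; the order varies.
- rail_top (a point): Middle of the top edge of the tote's aluminium rail, 150 mm above its underside. The rail is 8 mm thick (x), 140 mm long (y), in the plane x = 0, 76 to 150 mm above the underside, between end boards of the same height (20 mm wide in x, 5 mm thick) at y = +-72.5 mm. Grip the rail here from above, across its 8 mm; plain for 48 mm downwards.
- middle_slot (a point): Centre of the middle of three upright slots through the rail along x, 94 mm above the underside; the others lie at y = -24 and +24 mm. Each is 10 mm wide, 16 mm tall (86 to 102 mm up). With the weight in an end pocket the load balances within some 3 mm of the slot on that side; in the middle pocket, of the middle slot; a wrong slot tips it 15 degrees or more.
- tote: The same tote; origin at the centre of its underside, x through the thin rail, y along the rail and the row of pockets, z up.
- weight_mid (a point): Centre of the brass round weight (diameter 36 mm, 42 mm tall, about 0.39 kg) that stands in one of the tote's pockets.
- weight: The same brass weight; origin at the centre of its underside.
- jar_a: Empty blue plastic jar with white lid (diameter 36 mm, 42 mm tall, 20 g) in a pocket of the tote; origin at the centre of its underside.
- jar_b: Second jar, the same.
- pin_place (a point): Tip of the level steel pin (diameter 8 mm, flat tip) with its sleeve at the -y end of its travel, 180 mm above the bench. Post's axes: pin points to -x (to the robot), y sideways, z up. Height and x are true, but the sleeve was left, held stiffly, anywhere from 3 to 18 mm further to +y, not shown by the reading: look or feel. Hang the tote with 10 mm or more of pin past the rail's near face.
- pin_root (a point): Middle of the near face of the post's upright at the pin's height, 60 mm in +x and 9 mm in +y from pin_place (a brass sleeve, diameter 16 mm, covers the pin's last 10 mm). The pin is sprung along x: pressed on its tip it yields from about 2 N, rising to about 7 N at 14 mm, where it stops hard; it springs back out when a slot comes over it.
- stand: Hanging post, fixed; origin on the bench, 30 mm in +x and 9 mm in +y from pin_place and 180 mm below it; same axes. Upright 36 mm wide (y), 30 mm deep, near face at x = +30 mm, top 190 mm high. Base plate 130 by 120 mm, 12 mm thick, centred at x = +20 mm.
- foil_roll: Bystander: roll of copper foil lying flat, diameter 76 mm, 14 mm high; origin under its centre.
- jig: Bystander: wooden L-shaped jig block with blue tape, 100 by 71 by 34 mm; origin on its underside.
- fid: Bystander: white plastic fid (flat rubbing stick), 150 by 30 mm, 7 mm high; origin on its underside.
Mind the look-alikes: they are no part of the job. Of the things shaped like the tote, the wooden one is meant. What is shaped like the jar_a but turquoise is not meant.

How it is judged (in metres and radians):
On the way, in this order (a step that is already met when the one before it is completed fails the run):
1. the tote is lifted clear of the bench (height (world z) of tote above 0.04 m), for 0.2 s.
2. the rail is threaded onto the pin (x of tote_mid in the frame of pin_place above 0.014 m and z of tote_mid in the frame of pin_place between -0.032 and -0.008 m and y of tote_mid in the frame of pin_place between -0.031 and 0.049 m), for 0.2 s.
At the end, for the whole second after the job is handed in: The tote hangs at rest and let go, within 0.12 rad of upright, a slot's top resting on the pin (tote centre 16 to 32 mm below, 31 mm to -y to 49 mm to +y and at least 12 mm beyond pin_place), the post bearing it (over 2 N), with the weight and both jars still in it (angle between tote's own z axis and vertical below 0.12 rad and x of tote_mid in the frame of pin_place above 0.012 m and z of tote_mid in the frame of pin_place between -0.032 and -0.016 m and y of tote_mid in the frame of pin_place between -0.031 and 0.049 m and contact force between tote and stand above 2 N and linear speed of tote below 0.03 m/s and angular speed of tote below 0.3 rad/s and distance between weight_mid and tote_mid below 0.085 m and distance between each of jar_a, jar_b and tote below 0.07 m); the robot touches nothing.
It fails at once if the tote pushes on the post or its pin with more than 20 N (contact force between tote and stand above 20 N).
It fails at once if the robot bumps the post or its pin harder than 5 N (contact force between any of the fingers, the arm and stand above 5 N).
It fails at once if the weight or a jar is handled (contact force between the fingers and weight above 1 N or contact force between the fingers and jar_a above 1 N or contact force between the fingers and jar_b above 1 N).
It fails at once if a bystander is shifted by more than 20 mm (distance of any of foil_roll, jig, fid from where it was at the start of the episode above 0.02 m).
It also fails if it takes over 58 s, if anything falls off the work surface, if the arm or the gripper's body presses on something with over 40 N, if the wrist force passes 120 N, or if a joint passes its speed limit or range.

## Robot

A 6-joint arm with a two-finger parallel gripper is mounted at the origin on the work surface. World frame = base frame: x ahead of the robot, y to its left, z up, the work surface at z = 0. Lengths are in m, angles in degrees, forces in N, time in s.
With the tool pointing down it reaches from about 0.35 to 0.725 m from the base axis. Payload 4.3 kg.
Tool frame: the origin (TCP) lies at the very end of the fingers, on their centre line; the grasp point (between the pads) lies 19 mm behind it; x points along the fingers, y is the direction in which the jaws open and shut, and the axes are right-handed (so a half turn about x gives the same grasp; the last joint's range is limited). The gripper opens to 85 mm and grips with 20 to 120 N. Pads are 22 mm wide; open, the fingers measure 114 mm over their backs; the gripper's body (76 mm by 85 mm) begins 54 mm behind the grasp point. The pads swing forward as they close: fully open they stand 13 mm farther back than shut.
Start: joints at [-79.085, 21.618, 4.641, 73.018, 0, 83.68], TCP at [0.17, -0.549, 0.231] pointing down, gripper open.
Joint ranges: [-156.06, 156.06], [-48.1, 94.91], [-58.44, 69.94], [-101.28, 121.22], [-78.64, 73.56], [-180, 180]. Speed limits (degrees/s): [147.25, 147.25, 180, 180, 180, 180].

## Interface

Orientations are given as a 3x3 rotation matrix whose columns are the frame's x, y, z axes.
In Python, from cell import manip gives the robot as it stands. Calls block until the motion is done:
- manip.move_pose(position, orientation): joint-space move of the TCP to a pose.
- manip.line_to(position, ori=None, rate=0.15, stop_force=None): straight line of the TCP; ori=None keeps the orientation; rate is the mean speed in m/s. With stop_force (N) it stops when the force on the tool has changed by that much, and returns True; else False.
- manip.move_j(angles): joint-space move.
- manip.gripper_to(opening, strength=None): finger opening in m; strength is the grip in N (None keeps the last); returns when the fingers have stopped.
- manip.sleep(seconds).
- manip.solve_ik(position, orientation): joint angles nearest the present ones, or None.
- manip.get_obs(): the state.
- manip.get_image(name): name is "scene" or "top" or "wrist"; returns (picture, depth): 384x512x3 uint8, red, green, blue; 384x512 float32, m along the optical axis (not along the pixel's ray), 0 where there is no reading.
- manip.camera_info(name): a dict with "fx", "fy", "cx", "cy" (pixels), "cam_to_world" (4x4, takes a point from camera to world coordinates). Camera axes: x right, y up, looking along -z (the intrinsics and any distortion apply to the point x, -y, -z); pixel columns grow to the right and rows downward; lengths in m; the calibration is good to about 2 mm. A picture is of the moment at which its call begins: read the wrist's pose just before it. camera_info takes no time and is no camera call; for the wrist camera it gives the pose at the moment of the call.
A pose or a line that the arm cannot do raises manip.Unreachable and nothing moves.
- manip.hand_in(): hands the job in, once; it reports no verdict.
The state is a dict: "t": time; "joint_positions": joint angles; "qd": joint speeds; "joint_efforts": joint torques, N m; "eef_pos": TCP position; "tool_rot": TCP orientation; "ft_force": force on the tool from outside, world axes, zero at the start; "wrist_torque": the same for the moment, N m; "gripper_width": finger opening in m.
Only numpy, scipy, OpenCV 4.12 (cv2) and the standard library are available. Lean on these libraries where they do the work, as an engineer would, in place of code of your own. Each camera call takes 0.05 s, during which the arm holds its last target.

## Working session

There is one attempt and no reset: what is moved stays moved. The work goes in short steps, each a Python script; the robot and the scene stay as the last script left them, time stands still between calls to the robot, and variables do not carry over. Pictures are saved under pics/ and viewed, and the job is handed in when it is done.

```bash
ls; mkdir -p pics; cat > h.py <<'E'
import numpy as np, cv2
from cell import manip
def save(n,im): cv2.imwrite('pics/'+n+'.png', cv2.cvtColor(im,cv2.COLOR_RGB2BGR))
def pts(name,d,info=None):
    c=info or manip.camera_info(name); v,u=np.mgrid[0:d.shape[0],0:d.shape[1]]
    P=np.stack([(u-c['cx'])/c['fx']*d,-(v-c['cy'])/c['fy']*d,-d],-1)
    T=np.array(c['cam_to_world']); W=P@T[:3,:3].T+T[:3,3]; W[d<=0]=np.nan; return W
E
python3 - <<'E'
from h import *
print(manip.get_obs())
for n in ['scene','top','wrist']:
    c=manip.camera_info(n); im,d=manip.get_image(n); save(n+'0',im); np.savez('pics/'+n+'0.npz',im=im,d=d,**{k:c[k] for k in ['fx','fy','cx','cy','cam_to_world']}); print(n,c)
E
```

```text
pics
{'t': 0.0, 'joint_positions': array([-7.90862707e+01,  2.16620764e+01,  4.56336858e+00,  7.30197793e+01,
        6.21506028e-04,  8.36834657e+01]), 'qd': array([ 0.00530873,  0.0136508 , -0.19198267, -0.01977925,  0.04529285,
       -0.05366938]), 'joint_efforts': array([ 6.98468521e-04, -4.63607168e+01,  2.69873750e+01,  2.08821183e-02,
        8.69506425e-05, -1.77891494e-06]), 'eef_pos': array([ 0.1702356 , -0.54852816,  0.23036206]), 'tool_rot': array([[-3.80882710e-04,  2.96212184e-01, -9.55122085e-01],
       [ 2.03263961e-03, -9.55119952e-01, -2.96212333e-01],
       [-9.99997862e-01, -2.05424114e-03, -2.38303945e-04]]), 'ft_force': array([-0.54037406,  0.20439378, -0.30128875]), 'wrist_torque': array([-0.04056781,  0.01152273, -0.04063884]), 'gripper_width': 0.08527366941191909}
scene {'fx': 456.3624341426971, 'fy': 456.3624341426971, 'cx': 253.3564923421955, 'cy': 193.74230270117855, 'cam_to_world': array([[ 0.2440087 , -0.69647285,  0.67482244,  1.17305464],
       [ 0.96965717,  0.18597833, -0.15867274, -0.23201337],
       [-0.01499109,  0.69306395,  0.72072022,  0.8
[... 205 characters left out ...]
7853936e-04,  9.85173993e-01, -1.71557259e-01,
         3.54759121e-01],
       [-9.99997618e-01,  9.11570200e-04,  1.98302683e-03,
        -7.44557776e-02],
       [ 2.11001294e-03,  1.71555744e-01,  9.85172155e-01,
         9.96952412e-01],
       [ 0.00000000e+00,  0.00000000e+00,  0.00000000e+00,
         1.00000000e+00]])}
wrist {'fx': 324.79790669829055, 'fy': 324.79790669829055, 'cx': 254.9657566598915, 'cy': 195.8645365199265, 'cam_to_world': array([[ 0.29630485,  0.9193307 ,  0.25891021,  0.23599071],
       [-0.95508862,  0.28606741,  0.07727328, -0.52841123],
       [-0.00302607, -0.27017865,  0.96280545,  0.37288359],
       [ 0.        ,  0.        ,  0.        ,  1.        ]])}
```

View pics/scene0.png

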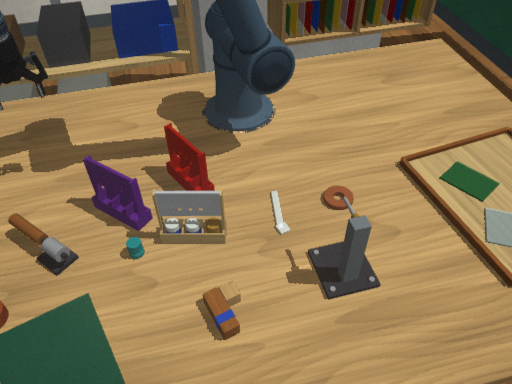

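View pics/top0.png

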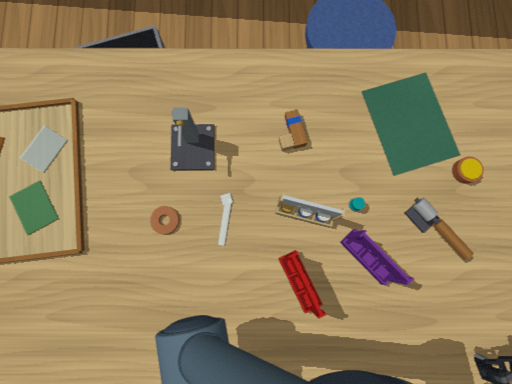

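View pics/wrist0.png

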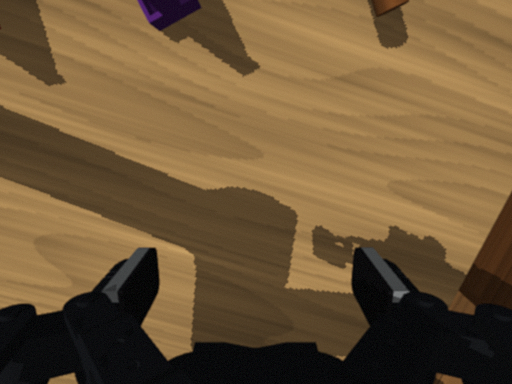

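Candidates for the tote: the wooden and grey one at scene (190,217) / top (309,211), the red one at scene (188,160), and the purple one at scene (118,193). I choose the wooden one. The turquoise jar at scene (135,247) is a decoy. Next is a close crop to check the choice and read the weight's pocket.

```bash
python3 - <<'E'
from h import *
for n,(a,b,c,d) in {'scene':(145,180,235,250),'top':(265,185,355,235)}.items():
    im=np.load(f'pics/{n}0.npz')['im']; save('crop_'+n,cv2.resize(im[b:d,a:c],None,fx=7,fy=7,interpolation=cv2.INTER_CUBIC))
z=np.load('pics/scene0.npz'); W=pts('scene',z['d'],z)
zt=np.load('pics/top0.npz'); Wt=pts('top',zt['d'],zt)
for p in [(190,194),(160,192),(222,192),(172,224),(193,226),(213,226),(359,220),(349,205),(352,210)]: print('s',p,W[p[1],p[0]].round(4))
for p in [(312,203),(340,212),(281,197),(288,209),(305,213),(323,217),(179,112),(180,122),(180,130),(179,150)]: print('t',p,Wt[p[1],p[0]].round(4))
# points of tote in z ranges
for nm,w in (('s',W),('t',Wt)):
    m=(w[...,2]>0.135)&(w[...,2]<0.16)&(abs(w[...,1]+0.2)<0.15)&(abs(w[...,0]-0.33)<0.2)
    q=w[m]; print(nm,len(q)); 
    if len(q): print(q.min(0),q.max(0))
    for lo,hi,R in ((.165,.2,0),):
        m=(w[...,2]>lo)&(w[...,2]<hi)&(w[...,1]>-0.05)&(w[...,0]>0.2)&(abs(w[...,1]-.1)<.12)
        v,u=np.where(m); q=w[m]; print('post',len(q),q.min(0).round(3),q.max(0).round(3),u.min(),u.max(),v.min(),v.max())
E
```

```text
s (190, 194) [ 0.4751 -0.2084  0.1472]
s (160, 192) [ 0.457  -0.2704  0.1519]
s (222, 192) [ 0.4823 -0.1397  0.1423]
s (172, 224) [ 0.464  -0.26    0.0499]
s (193, 226) [ 0.4789 -0.2138  0.0457]
s (213, 226) [ 0.4936 -0.1692  0.049 ]
s (359, 220) [0.6694 0.0924 0.1902]
s (349, 205) [0.623  0.092  0.1838]
s (352, 210) [0.6382 0.0919 0.1853]
t (312, 203) [nan nan nan]
t (340, 212) [ 0.4497 -0.2756  0.1514]
t (281, 197) [ 0.4859 -0.1413  0.142 ]
t (288, 209) [ 0.4689 -0.1662  0.049 ]
t (305, 213) [ 0.459  -0.2103  0.045 ]
t (323, 217) [ 0.4485 -0.2562  0.0468]
t (179, 112) [0.6753 0.094  0.1907]
t (180, 122) [0.6523 0.0914 0.1879]
t (180, 130) [0.6337 0.091  0.1866]
t (179, 150) [0.6361 0.1273 0.0127]
s 1002
[ 0.21810136 -0.34995553  0.13500073] [ 0.49977825 -0.13892851  0.15552322]
post 543 [0.217 0.03  0.165] [0.691 0.11  0.2  ] 266 371 90 238
t 756
[ 0.21662212 -0.34969206  0.13502609] [ 0.49623916 -0.14038955  0.15455914]
post 350 [0.597 0.073 0.165] [0.686 0.109 0.193] 173 189 108 146
```

View pics/crop_scene.png

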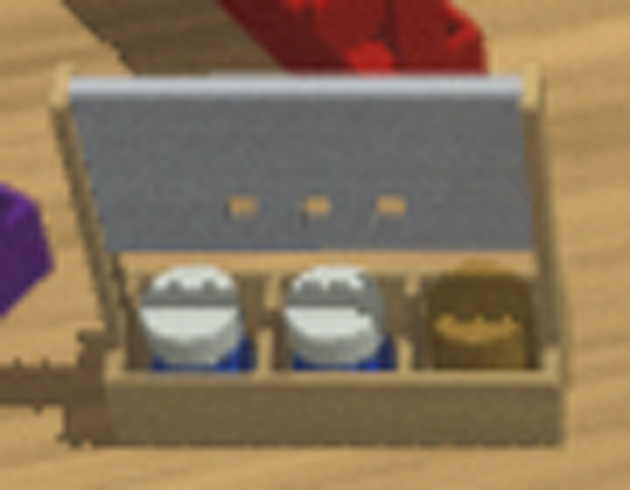

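View pics/crop_top.png

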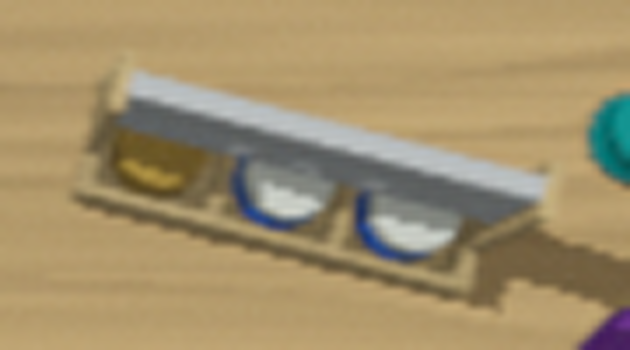

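The crops show the wooden tote with an aluminium rail, two white-lidded jars, and the brass weight in the pocket at the world +y end. So the slot to use is the one on the weight's side. Next I measure the rail, end boards, post and pin.

```bash
python3 - <<'E'
from h import *
for n,(a,b,c,d) in {'scene':(295,175,385,305),'top':(145,95,225,180)}.items():
    im=np.load(f'pics/{n}0.npz')['im']; save('post_'+n,cv2.resize(im[b:d,a:c],None,fx=(6 if n=='top' else 4.5),fy=(6 if n=='top' else 4.5),interpolation=cv2.INTER_CUBIC))
for n in ('scene','top'):
    z=np.load(f'pics/{n}0.npz'); W=pts(n,z['d'],z); im=z['im'].astype(int)
    reg=(W[...,0]>.4)&(W[...,0]<.53)&(W[...,1]>-.30)&(W[...,1]<-.12)
    m=reg&(W[...,2]>.135)&(W[...,2]<.165)
    q=W[m]; r=cv2.minAreaRect(q[:,:2].astype(np.float32)*1000); print(n,len(q),r,np.nanmedian(q[:,2]))
    # rail top: bright gray
    v=im.max(-1); s=im.max(-1)-im.min(-1)
    mt=m&(s<40)&(v>150); q=W[mt]; c=q.mean(0); u,S,Vt=np.linalg.svd(q[:,:2]-c[:2]); t=(q[:,:2]-c[:2])@Vt[0]; print(' railtop',len(q),c.round(4),'mid',(c[:2]+Vt[0]*(t.min()+t.max())/2).round(4),'len',np.ptp(t),'dir',Vt[0],'yaw of y',np.degrees(np.arctan2(*Vt[0]))) 
    m=(W[...,2]>.17)&(W[...,2]<.2)&(W[...,1]>.03)&(W[...,1]<.15)&(W[...,0]>.56)&(W[...,0]<.75)
    for v_,u_ in zip(*np.where(m)): 
        pass
    q=W[m]
    for lo in np.arange(.59,.72,.008):
        k=(q[:,0]>=lo)&(q[:,0]<lo+.008)
        if k.sum(): print('  x%.3f n%d y %.4f..%.4f med %.4f z %.4f..%.4f'%(lo,k.sum(),q[k,1].min(),q[k,1].max(),np.median(q[k,1]),q[k,2].min(),q[k,2].max()))
    # base plate
    m=(W[...,2]>.006)&(W[...,2]<.02)&(W[...,1]>-.02)&(W[...,1]<.22)&(W[...,0]>.55)&(W[...,0]<.80)&(im.max(-1)<100)
    q=W[m]; print(' base',len(q),cv2.minAreaRect(q[:,:2].astype(np.float32)*1000),np.median(q[:,2]))
E
```

```text
scene 540 ((471.593017578125, -214.23626708984375), (150.60812377929688, 21.93600082397461), 75.75707244873047) 0.14716777530832464
 railtop 130 [ 0.4699 -0.2137  0.1512] mid [ 0.4698 -0.214 ] len 0.13958361952514958 dir [0.25521815 0.9668835 ] yaw of y 14.786511984924102
  x0.598 n10 y 0.0883..0.0933 med 0.0894 z 0.1802..0.1865
  x0.606 n13 y 0.0877..0.0942 med 0.0904 z 0.1797..0.1868
  x0.614 n15 y 0.0882..0.0950 med 0.0907 z 0.1802..0.1871
  x0.622 n12 y 0.0885..0.0947 med 0.0914 z 0.1806..0.1859
  x0.630 n15 y 0.0889..0.0957 med 0.0901 z 0.1795..0.1856
  x0.638 n11 y 0.0886..0.0955 med 0.0916 z 0.1818..0.1855
  x0.646 n17 y 0.0842..0.0987 med 0.0891 z 0.1819..0.1912
  x0.654 n27 y 0.0741..0.1087 med 0.0904 z 0.1804..0.1921
  x0.662 n75 y 0.0727..0.1099 med 0.0882 z 0.1727..0.1934
  x0.670 n77 y 0.0723..0.1099 med 0.0859 z 0.1717..0.1946
  x0.678 n75 y 0.0727..0.1096 med 0.0848 z 0.1708..0.1936
  x0.686 n146 y 0.0740..0.1093 med 0.0907 z 0.1702..0.1933
 base 1840 ((651.0870361328125, 90.3197021484375), (129.76071166992188, 120.21549987792969), 1.0590765476226807) 0.012959636228258
[... 461 characters left out ...]
9 y 0.0887..0.0934 med 0.0912 z 0.1815..0.1847
  x0.622 n10 y 0.0888..0.0939 med 0.0914 z 0.1822..0.1852
  x0.630 n11 y 0.0892..0.0942 med 0.0913 z 0.1816..0.1866
  x0.638 n9 y 0.0895..0.0939 med 0.0917 z 0.1827..0.1857
  x0.646 n28 y 0.0851..0.0989 med 0.0913 z 0.1739..0.1895
  x0.654 n72 y 0.0733..0.1089 med 0.0893 z 0.1703..0.1928
  x0.662 n55 y 0.0735..0.1076 med 0.0890 z 0.1727..0.1929
  x0.670 n62 y 0.0736..0.1076 med 0.0893 z 0.1742..0.1934
  x0.678 n53 y 0.0736..0.1084 med 0.0900 z 0.1725..0.1925
  x0.686 n1 y 0.0811..0.0811 med 0.0811 z 0.1876..0.1876
 base 1525 ((647.1275634765625, 90.32130432128906), (130.0674591064453, 118.83387756347656), 0.6202126741409302) 0.012244297184432096
```

```bash
python3 -c "
import cv2,numpy as np
a=cv2.imread('pics/post_scene.png');b=cv2.imread('pics/post_top.png');h=600
f=lambda i:cv2.resize(i,None,fx=h/2/i.shape[0]*1.6,fy=h/2/i.shape[0]*1.6)
a,b=f(a),f(b);cv2.imwrite('pics/post2.png',np.hstack([a[:480],b[:480]]))"
```

```text
(no output)
```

View pics/post2.png

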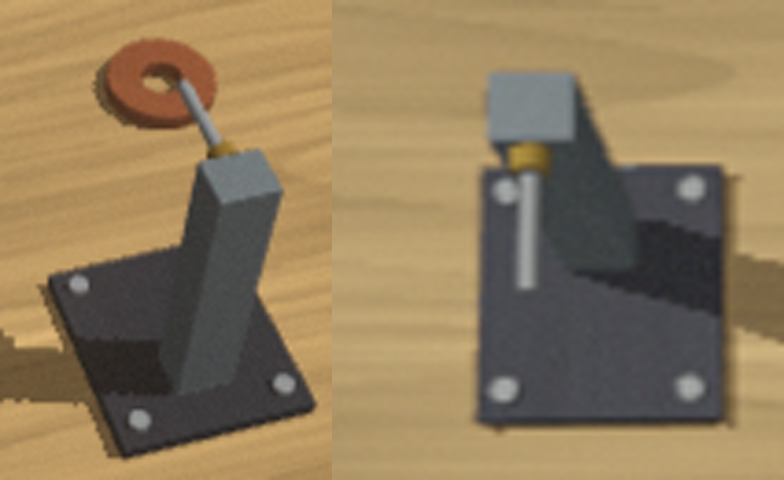

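The rail-top reading agrees across the two views: mid (0.469,-0.2135), z 0.150, length 140 mm, y axis turned 14.7° towards +x. The pin axis is at y≈0.0915 with its tip at x≈0.597, and the post yaw is about 0.8°. I'll grasp above the +24 mm slot, which is near the balance point.

```bash
cat >> h.py <<'E'
def R(yaw): # tool down, jaw (tool y) along tote x at yaw(deg)
    c,s=np.cos(np.radians(yaw)),np.sin(np.radians(yaw))
    y=np.array([c,s,0]); x=np.array([0,0,-1.]); return np.stack([x,y,np.cross(x,y)],1)
def st(l=''):
    o=manip.get_obs(); print(l,'t%.2f'%o['t'],o['eef_pos'].round(4),'F',o['ft_force'].round(2),'M',o['wrist_torque'].round(2),'w%.4f'%o['gripper_width']); return o
E
python3 - <<'E'
from h import *
Y=-14.7; g=np.array([0.4754,-0.1903])
for p,y in (((g[0],g[1],.25),Y),((.55,.09,.25),0.),((.63,.09,.2),0.)):
    print(manip.solve_ik(p,R(y)), manip.solve_ik(p,R(y+180)))
manip.move_pose([g[0],g[1],.25],R(Y)); st()
manip.gripper_to(.04)
im,d=manip.get_image('wrist'); save('wrist1',im); c=manip.camera_info('wrist'); np.savez('pics/wrist1.npz',im=im,d=d,**c)
W=pts('wrist',d,c); m=(W[...,2]>.143)&(W[...,2]<.16)
q=W[m]; print(len(q)); ima=im.astype(int)
s=ima.max(-1)-ima.min(-1)
print(cv2.minAreaRect(q[:,:2].astype(np.float32)*1000))
st()
E
```

```text
[-28.91673862  13.97535074  -3.2388666   72.78578266   0.
  75.78326138] [ -28.91673862   13.97535074   -3.2388666    72.78578266    0.
 -104.21673862]
[ 2.77156331 19.2985256   4.03596048 74.73743487  0.         92.77156331] [  2.77156331  19.2985256    4.03596048  74.73743487   0.
 -87.22843669]
[ 2.42166075 29.52598108 12.29893032 72.77294924  0.         92.42166075] [  2.42166075  29.52598108  12.29893032  72.77294924   0.
 -87.57833925]
 t1.88 [ 0.4752 -0.1911  0.2499] F [-0.05  0.77  0.12] M [-0.02 -0.04  0.04] w0.0855
3704
((367.160888671875, -187.09674072265625), (150.13607788085938, 228.99647521972656), 75.08077239990234)
 t2.43 [ 0.4754 -0.1904  0.25  ] F [ 0.15 -0.51 -0.3 ] M [0.04 0.01 0.02] w0.0399
```

View pics/wrist1.png

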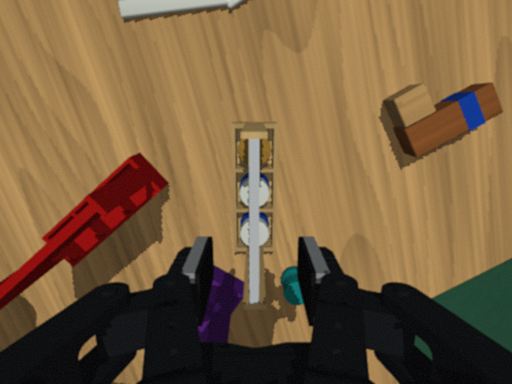

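The wrist view shows the wooden tote's rail upright at column 255, midway between the pads (213 and 300). The weight is in the far (+y) pocket, and the purple and turquoise things are clear of the fingers at rail height. I'll check the along-rail position, then grasp and lift.

```bash
python3 - <<'E'
from h import *
z=np.load('pics/wrist1.npz'); W=pts('wrist',z['d'],z); im=z['im'].astype(int); s=im.max(-1)-im.min(-1)
m=(W[...,2]>.14)&(W[...,2]<.16)&(s<45)&(im.max(-1)>130)
m[:, :235]=0; m[:,275:]=0
q=W[m]; c=q.mean(0); d=np.array([.2535,.9674]); t=(q[:,:2]-c[:2])@d; n=(q[:,:2]-c[:2])@[.9674,-.2535]
print(len(q),c,'ends',t.min(),t.max(),'mid',c[:2]+d*(t.min()+t.max())/2, np.polyfit(t,n,1))
manip.line_to([.4754,-.1903,.120],R(-14.7),rate=.1); st('down')
manip.gripper_to(0.0,80); st('grip')
manip.line_to([.4754,-.1903,.20],rate=.08); st('lift'); manip.sleep(.3); st()
im,d=manip.get_image('wrist'); save('wrist2',im)
E
```

```text
1631 [ 0.46902133 -0.21028489  0.14964861] ends -0.07375962923244726 0.06546464542006437 mid [ 0.46796994 -0.21429718] [ 1.09659935e-03 -1.60282726e-16]
down t3.88 [ 0.476  -0.1906  0.1207] F [-0.05 -0.16  0.52] M [-0.   -0.01  0.04] w0.0402
grip t4.28 [ 0.4751 -0.1903  0.1205] F [-2.23 -0.3   6.  ] M [0.14 0.59 0.01] w0.0069
lift t5.42 [ 0.4749 -0.19    0.1993] F [ 0.29  0.23 -7.45] M [-0.01  0.07 -0.04] w0.0066
 t5.72 [ 0.4752 -0.1902  0.1997] F [-0.02  0.5  -7.29] M [ 0.02 -0.03 -0.03] w0.0069
```

View pics/wrist2.png

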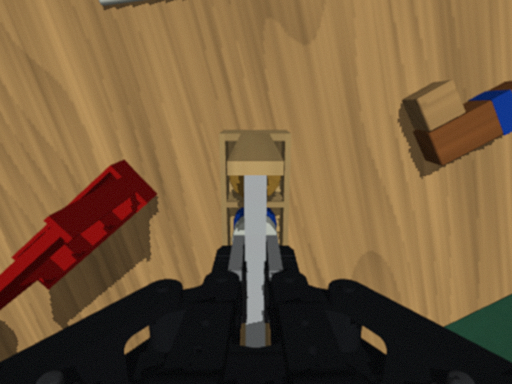

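Lifted: 7.3 N, almost no moment, so it hangs balanced. Now to a stand-off in front of the pin, with a scene picture showing slot and pin together.

```bash
python3 - <<'E'
from h import *
manip.line_to([.48,-.17,.25],rate=.15)
manip.move_pose([.545,.0915,.25],R(0.8)); st()
manip.line_to([.565,.0915,.2065],R(0.8),rate=.1); manip.sleep(.3); st()
for n in ('scene','top'):
    im,d=manip.get_image(n); c=manip.camera_info(n); np.savez(f'pics/{n}3.npz',im=im,d=d,**c)
    a,b,e,f=(295,165,385,245) if n=='scene' else (150,90,250,180)
    save(n+'3c',cv2.resize(im[b:f,a:e],None,fx=7 if n=='scene' else 6,fy=7 if n=='scene' else 6,interpolation=cv2.INTER_CUBIC))
E
```

```text
t7.33 [0.5448 0.0901 0.2494] F [-0.74 -0.74 -7.01] M [-0.05  0.02  0.02] w0.0068
 t8.26 [0.5652 0.0916 0.2072] F [ 0.23 -0.08 -7.48] M [ 0.01 -0.02  0.  ] w0.0067
```

View pics/scene3c.png

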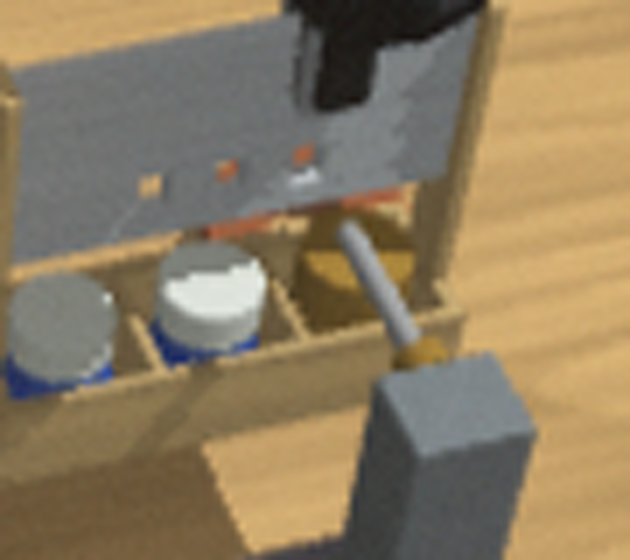

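View pics/top3c.png

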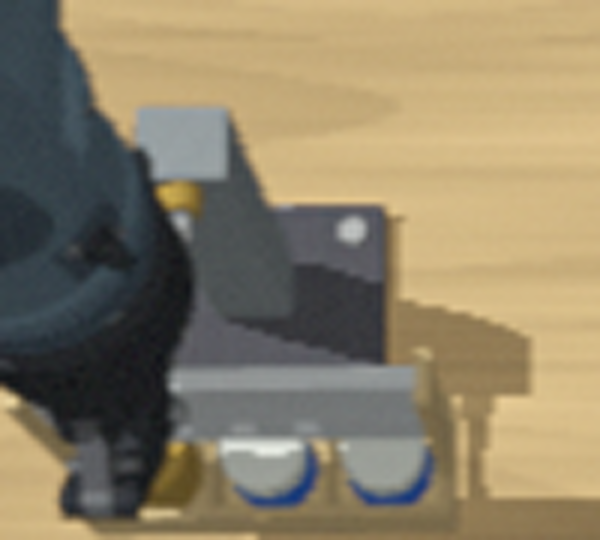

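```bash
cat >> h.py <<'E'
def ray(c,u,v):
    T=np.array(c['cam_to_world']); d=T[:3,:3]@np.array([(u-c['cx'])/c['fx'],-(v-c['cy'])/c['fy'],-1]); return T[:3,3],d
def onx(c,u,v,x): o,d=ray(c,u,v); return o+d*(x-o[0])/d[0]
def onz(c,u,v,z): o,d=ray(c,u,v); return o+d*(z-o[2])/d[2]
E
python3 - <<'E'
from h import *
z=np.load('pics/scene3.npz'); im=z['im']; W=pts('scene',z['d'],z)
f=im.astype(float); sat=f[...,0]-f[...,2]  # red/tan minus blue, slots vs grey
for (cu,cv) in ((151,186),(228,169),(304,155)):
    u0,v0=295+cu/7,165+cv/7; u0-=.43;v0-=.43
    a,b=int(round(u0))-3,int(round(v0))-3
    p=sat[b:b+6,a:a+7].copy(); p=np.clip(p-15,0,None)
    vv,uu=np.mgrid[b:b+6,a:a+7]; u,v=(p*uu).sum()/p.sum(),(p*vv).sum()/p.sum()
    print('slot win',u.round(2),v.round(2),onx(z,u,v,.5692).round(4), W[b+1,a-1].round(4))
# rail face points
m=(W[...,2]>.17)&(W[...,2]<.225)&(abs(W[...,0]-.57)<.02)&(sat<15)&(W[...,1]>-.03)&(W[...,1]<.14)
q=W[m]; A=np.c_[q[:,1]-.05,q[:,2]-.2,np.ones(len(q))]; print('face x=',np.linalg.lstsq(A,q[:,0],rcond=None)[0],len(q))
# pin: points
m=(W[...,2]>.172)&(W[...,2]<.19)&(W[...,0]>.587)&(W[...,0]<.645)&(abs(W[...,1]-.09)<.015)
q=W[m]; print('pin',len(q),q.min(0).round(4),q.max(0).round(4))
for lo in np.arange(.588,.64,.008):
    k=(q[:,0]>=lo)&(q[:,0]<lo+.008); 
    if k.any(): print(lo.round(3),k.sum(),np.median(q[k],0).round(4),q[k,1].min().round(4),q[k,1].max().round(4))
vv,uu=np.where(m)
# axis pixel centroid per row
for v in np.unique(vv): 
    u=uu[vv==v].mean(); print(v,uu[vv==v].min(),uu[vv==v].max(),onz(z,u,v,.182).round(4))
E
```

```text
slot win 316.06 191.06 [0.5692 0.0421 0.1833] [0.5713 0.0318 0.1941]
slot win 326.97 188.83 [0.5692 0.0658 0.1836] [0.5717 0.0552 0.1941]
slot win 337.91 186.56 [0.5692 0.0897 0.184 ] [0.5705 0.0796 0.1924]
face x= [-0.00856469  0.04031111  0.57170284] 1093
pin 75 [0.6001 0.0875 0.1794] [0.6446 0.0962 0.1864]
0.596 8 [0.602  0.0903 0.1841] 0.0875 0.0942
0.604 11 [0.6081 0.0904 0.1843] 0.0878 0.0934
0.612 15 [0.6152 0.0911 0.184 ] 0.0877 0.095
0.62 12 [0.6239 0.0904 0.1842] 0.0876 0.0944
0.628 14 [0.6321 0.0913 0.1849] 0.0882 0.0962
0.636 14 [0.6402 0.0906 0.1842] 0.0884 0.0954
197 343 346 [0.5987 0.0925 0.182 ]
198 343 346 [0.6013 0.0915 0.182 ]
199 343 347 [0.6042 0.0914 0.182 ]
200 344 347 [0.607  0.0913 0.182 ]
201 344 348 [0.6098 0.0913 0.182 ]
202 345 349 [0.6129 0.0922 0.182 ]
203 346 349 [0.6157 0.0921 0.182 ]
204 346 350 [0.6185 0.092  0.182 ]
205 347 350 [0.6213 0.0919 0.182 ]
206 347 351 [0.6241 0.0919 0.182 ]
207 348 351 [0.6268 0.0918 0.182 ]
208 348 352 [0.6296 0.0917 0.182 ]
209 349 353 [0.6326 0.0926 0.182 ]
210 349 353 [0.635  0.0916 0.182 ]
211 350 354 [0.638  0.0924 0.182 ]
212 351 354 [0.6407 0.0924 0.182 ]
213 351 352 [0.6426 0.0894 0.182 ]
```

Slot spacing reads 23.8 mm (24 expected). The slot is at y≈0.091–0.092 and the pin at y≈0.0915–0.0928, so they are nearly aligned. I'll push gently with a force stop at y=0.092.

```bash
python3 - <<'E'
from h import *
manip.line_to([.585,.0921,.2065],rate=.06); manip.sleep(.2); a=st('pre')
r=manip.line_to([.604,.0921,.2065],rate=.025,stop_force=3.0); o=st('push %s'%r); manip.sleep(.3); o=st()
E
```

```text
pre t9.04 [0.5846 0.0921 0.2064] F [-0.53  0.76 -7.78] M [0.04 0.02 0.01] w0.0069
push False t9.95 [0.6038 0.0921 0.2064] F [-0.11  0.2  -6.53] M [-0.01  0.01 -0.03] w0.0067
 t10.25 [0.6039 0.0921 0.2065] F [ 0.19  0.2  -7.4 ] M [-0.05 -0.01 -0.04] w0.0066
```

No contact force with the rail's front face at x≈0.608, which is past the tip. I'll look before going on.

```bash
cat >> h.py <<'E'
def crop(n):
    im,d=manip.get_image('scene'); np.savez(f'pics/{n}.npz',im=im,d=d,**manip.camera_info('scene')); save(n,cv2.resize(im[160:260,290:400],None,fx=6,fy=6,interpolation=cv2.INTER_CUBIC))
E
python3 - <<'E'
from h import *
crop('s4')
r=manip.line_to([.611,.0921,.2065],rate=.025,stop_force=3.0); o=st('push %s'%r); manip.sleep(.2); st(); crop('s5')
E
```

```text
push False t10.73 [0.6112 0.0921 0.2064] F [-0.13 -0.27 -6.78] M [-0.02  0.02 -0.01] w0.0068
 t10.93 [0.6109 0.0921 0.2065] F [ 0.4   0.13 -7.61] M [ 0.05  0.   -0.02] w0.0066
```

View pics/s4.png

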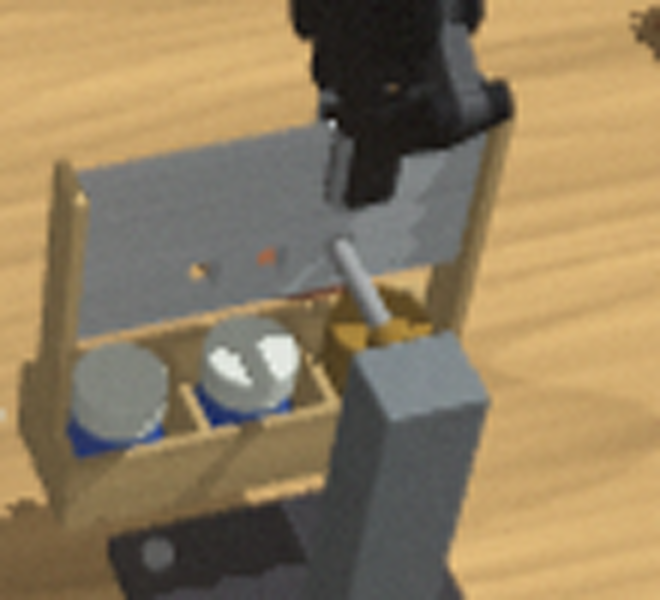

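View pics/s5.png

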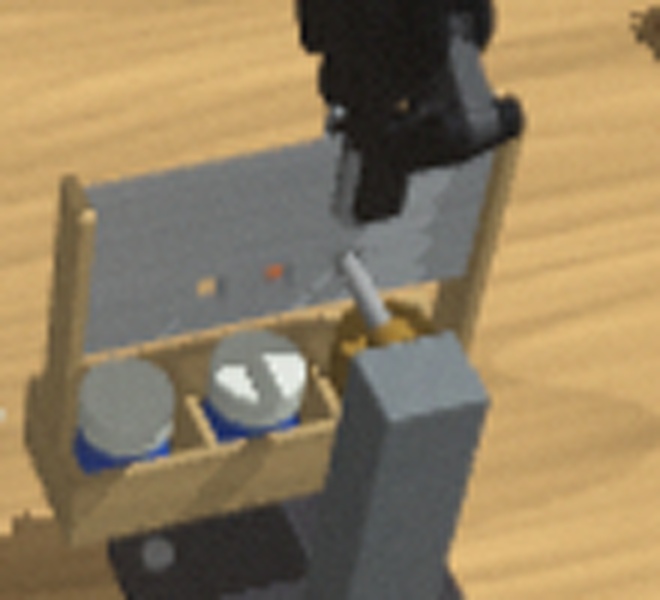

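The pin now enters the weight-side slot, at crop (345,245) then (348,260), and its visible part shortens as the rail moves on without force. I'll go to 24 mm past the tip, then lower until the pin takes the weight.

```bash
python3 - <<'E'
from h import *
r=manip.line_to([.622,.0921,.2065],rate=.03,stop_force=3.0); st('in %s'%r); manip.sleep(.4); st()
r=manip.line_to([.622,.0921,.199],rate=.01,stop_force=3.0); st('low %s'%r); manip.sleep(.2); o=st()
E
```

```text
in False t11.50 [0.6221 0.0921 0.2064] F [-0.96  0.37 -7.26] M [-0.02  0.05 -0.  ] w0.0066
 t11.90 [0.6219 0.0921 0.2066] F [ 0.63  0.37 -7.07] M [-0.01 -0.02 -0.  ] w0.0067
low True t12.42 [0.622  0.0921 0.2016] F [0.35 0.75 4.44] M [-0.   -0.15  0.04] w0.0066
 t12.62 [0.622  0.0921 0.2016] F [1.06 0.65 6.61] M [ 0.01 -0.15  0.02] w0.0067
```

The pin is bearing about 14 N, so I'll ease up slightly before releasing.

```bash
python3 - <<'E'
from h import *
manip.line_to([.622,.0921,.2022],rate=.01); manip.sleep(.2); o=st()
z=.2022
for i in range(5):
    f=np.mean([ (manip.sleep(.03),manip.get_obs()['ft_force'][2])[1] for _ in range(4)]); print(z,f)
    if f<-0.5: break
    z+=.0002; manip.line_to([.622,.0921,z],rate=.01)
crop('s6')
E
```

```text
t13.36 [0.622  0.0921 0.202 ] F [ 2.32  0.87 -1.02] M [ 0.   -0.4   0.05] w0.0067
0.2022 -1.6247532831729552
```

View pics/s6.png

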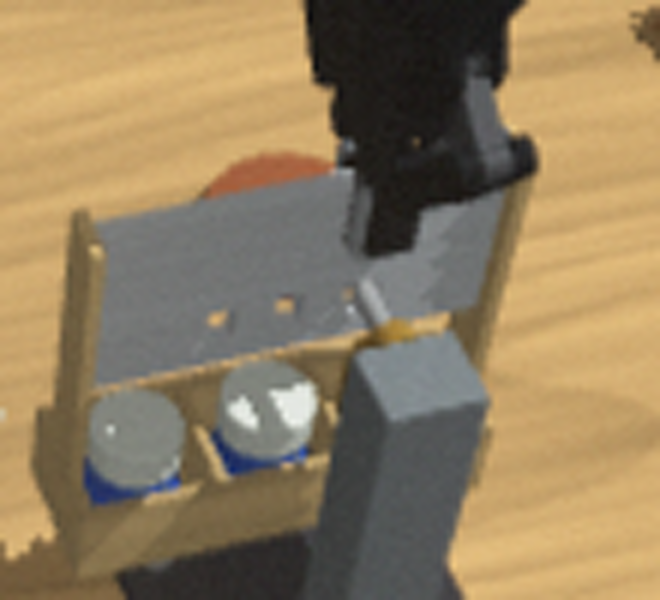

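Visible pin length is about 24 mm, against 23 mm expected between the rail face and the sleeve. The pin can only yield 14 mm, so it must be through the slot. Now I release, opening a little first.

```bash
python3 - <<'E'
from h import *
manip.gripper_to(.016); st('open'); manip.sleep(.3); 
manip.gripper_to(.03); st('open'); manip.sleep(.5); o=st()
crop('s7')
E
```

```text
open t13.80 [0.6216 0.0921 0.2022] F [ 0.24 -0.38  0.25] M [0.02 0.   0.01] w0.0159
open t14.39 [0.622  0.0921 0.2022] F [-0.73  0.    0.88] M [-0.01 -0.01  0.02] w0.0300
 t14.89 [0.622  0.0921 0.2022] F [0.35 0.46 0.12] M [ 0.    0.01 -0.02] w0.0298
```

View pics/s7.png

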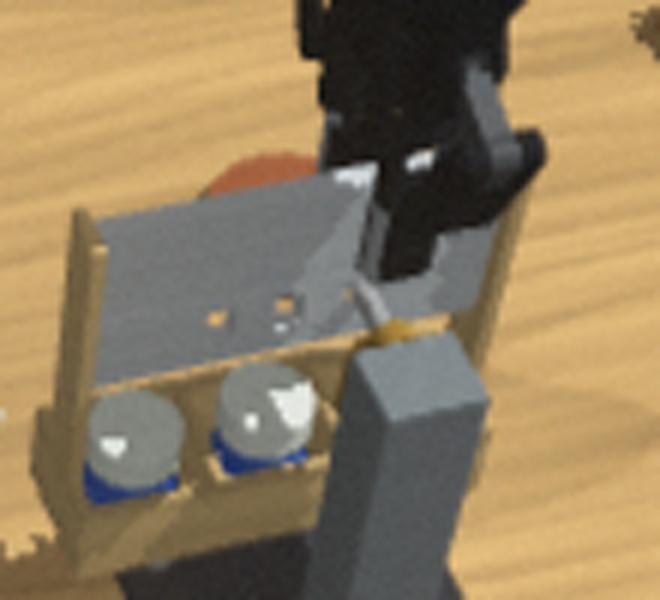

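The tote stays level on the pin with the fingers open and the wrist at zero force. Next I retreat straight up and check.

```bash
python3 - <<'E'
from h import *
manip.line_to([.622,.0921,.29],rate=.08); st('up')
manip.move_pose([.42,.0,.35],R(0.8)); manip.sleep(1.0); st()
for n in ('scene','top'):
    im,d=manip.get_image(n); c=manip.camera_info(n); np.savez(f'pics/{n}8.npz',im=im,d=d,**c); save(n+'8',im)
    W=pts(n,d,c); f=im.astype(int); s=f.max(-1)-f.min(-1)
    m=(W[...,2]>.222)&(W[...,2]<.245)&(abs(W[...,0]-.622)<.04)&(abs(W[...,1]-.07)<.1)
    q=W[m]; A=np.c_[q[:,1]-.07,np.ones(len(q))]; print(n,len(q),'edge z vs y slope',np.linalg.lstsq(A,q[:,2],rcond=None)[0],'x',np.linalg.lstsq(A,q[:,0],rcond=None)[0],q.min(0).round(4),q.max(0).round(4))
    if n=='scene': # rail face tilt
        m=(W[...,2]>.17)&(W[...,2]<.225)&(abs(W[...,0]-.625)<.02)&(s<25)&(W[...,1]>-.0)&(W[...,1]<.08)
        q=W[m]; A=np.c_[q[:,1]-.05,q[:,2]-.2,np.ones(len(q))]; print('face',np.linalg.lstsq(A,q[:,0],rcond=None)[0],len(q))
crop('s8c')
E
```

```text
up t16.19 [0.6217 0.0921 0.2893] F [-0.56 -0.65 -1.07] M [-0.01  0.02 -0.03] w0.0305
 t18.11 [ 0.42 -0.    0.35] F [-0.29 -0.43 -0.55] M [ 0.01  0.02 -0.04] w0.0303
scene 560 edge z vs y slope [-0.00601375  0.22979699] x [-0.01631713  0.6261328 ] [ 0.6127 -0.0083  0.222 ] [0.637  0.1429 0.2353]
face [-0.0184254   0.00752265  0.6280563 ] 686Traceback (most recent call last):
  File "<stdin>", line 8, in <module>
    return umr_minimum(a, axis, None, out, keepdims, initial, where)
ValueError: zero-size array to reduction operation minimum which has no identity
```

View pics/scene8.png

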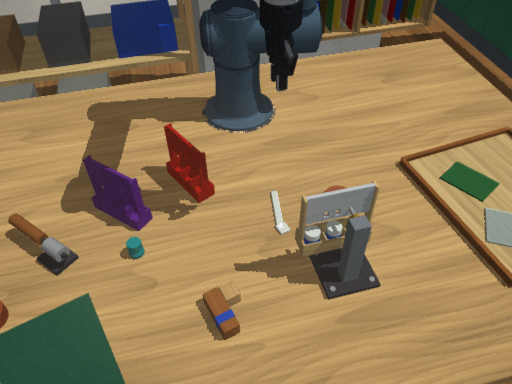

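View pics/top8.png

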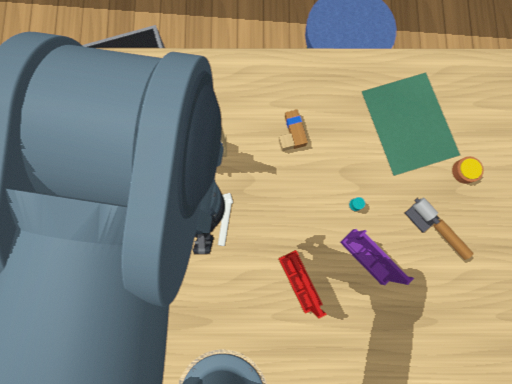

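The tote hangs level with tilts under 0.01 rad, the rail is about 24 mm past the tip, and the bystanders look unmoved. Handing in.

```bash
python3 - <<'E'
from h import *
crop('s9'); manip.hand_in(); st()
E
```

```text
the job is handed in; nothing more can be done
the job is handed in; nothing more can be done
```

View pics/s9.png

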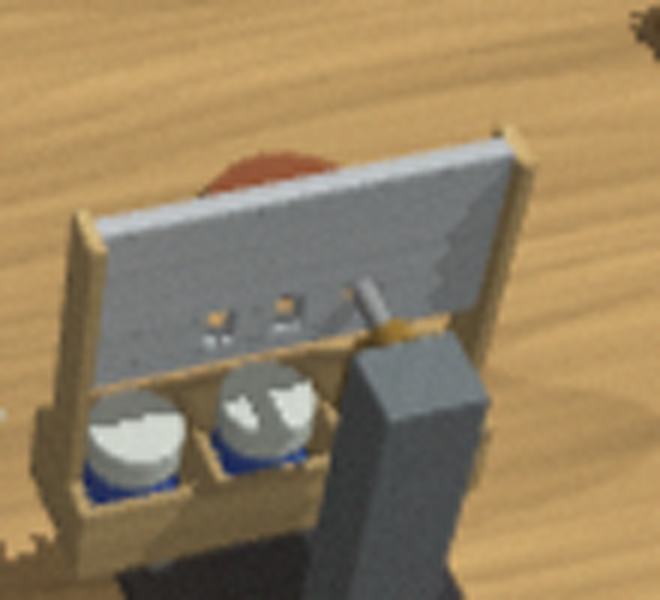

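The wooden tote hangs on the pin by its weight-side slot, let go and level. I handed the job in at about 18 s of robot time, with the arm well away. No verdict was reported.

I gripped the rail above that slot, which is near the balance point. I threaded it onto the pin with no noticeable contact force, lowered it until the pin took the load, opened the fingers and backed off straight up.

**Last checks**
- **Level:** the rail edge slope and the rail face tilt, from the scene camera, are both under 0.01 rad.
- **Depth on the pin:** the rail centre is about 23–24 mm past the tip.
- **Height:** the rail top read 0.230 m against the 0.232 m expected when hanging.
- **Contents and bystanders:** both jars are visible in their pockets. The post hides the weight in the last picture, though it was not handled. The fid and jig look unmoved. The foil roll is partly hidden by the tote but looks in place.

**What went less well**
- While lowering, the load on the pin rose to about 14 N after the force stop. That is under the 20 N limit, and I eased it off before releasing.
- The arm blocked the top camera at the end, so only the scene camera confirmed the final pose.

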